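# Set a finishing tool on the label of a book and hold it there under light pressure

### The job

Draw the dark-handled, shortest finishing tool straight up out of the wooden rack and set its brass stamp on the yellow rectangle of the red label on the book, which lies on the tilted, sprung board. Hold the tool square to the book's cover, the long side of the stamp along the long side of the yellow rectangle, and press gently until the sprung board has sunk about half of its 16 mm travel. Finish while still holding the tool pressed there; leave the two lighter-handled tools in the rack and do not knock anything else about.

Things in the scene. Friction and masses are not known exactly. Their poses are not given: they have to be found in the camera images.
- dark_tool: finishing tool, dark brown wooden handle, brass stamp; 128 mm long, 0.14 kg; starts upright in a rack pocket, stamp down. y axis from stamp to handle end; centre line at x 0, z +15 mm. Stamp face at y -64 mm, 16 mm wide (x), 30 mm long (z), 8 mm thick; 8 mm shank; round handle y -17 to +64 mm, up to 30 mm thick. Grasp it at about y +38 mm, closing along x
- stamp (a point): centre of the stamp face of the dark-handled tool, axes as the tool
- handle_end (a point): centre of the handle's free end, 128 mm from the stamp face, axes as the tool
- tool_a: finishing tool with a light brown handle, 142 mm long, upright in the rack; same frame as the dark tool (handle end at y = +71 mm, centre line at z = +15 mm); leave it
- tool_b: finishing tool with a light brown handle, 151 mm long, upright in the rack; same frame (handle end at y = +76 mm); leave it
- rack: fixed block of light wood, 62 (x) x 208 (y) x 72 (z) mm, foot 72 x 218 mm, origin at the centre of its underside. Three pockets 35 mm square, in a row along y 72 mm apart, floors 8 mm above the bench; any may hold the dark tool, whose handle ends 136 mm above the bench (light tools 150 and 159 mm). At the start the stamp's long side lies along the rack's y
- stand: fixed grey tilting stand on the bench, base 200 (x) x 212 (y) mm, origin at the centre of its underside; two upright cheeks at y = +-98 mm, up to 115 mm high, carry a bed that tilts about an axis along y at 85 mm height
- tilt (a joint): tilt of the bed about the stand's y axis, rad; 0 level, positive lowers the edge nearer the robot (-x), so that the cover faces the robot; starts between 0.10 and 0.42. Stiff: it stays where it is (slips only above 6 N m)
- board (a joint): how far the sprung plywood board with the book has sunk along the normal of the cover, m; 0 at rest against its upper stop, 0.016 at the lower stop. The spring needs about 2 N to leave the stop, then 0.7 N per mm: about 5 N at 4 mm, 8 N at 8 mm, 10.5 N at 12 mm
- book: black book, 210 (x) x 151 (y) x 16 (z) mm, clipped to the sprung board; origin at the centre of its underside; z is the outward normal of the cover, y level along the slope, x up the slope. On the cover lies a red label, 44 (x) x 64 (y) x 2 mm, with a yellow rectangle 22 (x) x 36 (y) mm in its middle
- mark (a point): centre of the yellow rectangle, on the label's upper face; axes as the book (z out of the cover, y along the long side of the rectangle). It moves with the sprung board
- spool: bystander: spool of natural thread, 50 mm across, 48 mm high, stands at the back right
- red_spool: bystander: spool of red thread, 43 mm across, 40 mm high, stands at the right, behind the stand
- stapler: bystander: black desk stapler, 34 x 135 x 49 mm, at the back right
- glass: bystander: tea glass, 62 mm across, 86 mm high, at the back right
Not all that is in view belongs to the job. What is shaped like the tool_a but green is not meant.

How it is judged (in metres and radians):
On the way:
1. the dark-handled tool is drawn clear of the rack, held by the fingers (height (world z) of stamp above 0.078 m and contact force between the fingers and dark_tool above 1 N), for 0.1 s.
At the end, for the whole second after the job is handed in: Fingers hold the dark tool still: stamp centre within 7 mm of the rectangle's centre, tool within 0.10 rad of the cover's normal, stamp's long side within 0.2 rad of the rectangle's, board sunk 4 to 12 mm under 3 to 14 N from the tool alone; both light tools upright in the rack (distance between stamp and mark below 0.007 m and angle between the y axis of dark_tool and the z axis of book, either way round below 0.1 rad and angle between the z axis of dark_tool and the y axis of book, either way round below 0.2 rad and value of joint board between 0.004 and 0.012 m and contact force between dark_tool and book between 3 and 14 N and contact force between the fingers and dark_tool above 1 N and linear speed of dark_tool below 0.02 m/s and contact force between each of the arm, the fingers and book below 0.5 N and z of tool_a in the frame of rack below 0.09 m and z of tool_b in the frame of rack below 0.095 m and angle between each of tool_a, tool_b's own y axis and vertical below 0.15 rad); the arm keeps its last pose, push and grip.
It fails at once if the tool is rammed into the book (over 25 N) (contact force between dark_tool and book above 25 N).
It fails at once if the robot itself presses on the book (over 5 N) (contact force between any of the arm, the fingers and book above 5 N).
It fails at once if a light-handled tool is moved more than 30 mm (distance of any of tool_a, tool_b from where it was at the start of the episode above 0.03 m).
It fails at once if a bystander is moved more than 30 mm (distance of any of spool, red_spool, stapler, glass from where it was at the start of the episode above 0.03 m).
It also fails if it takes over 38 s, if anything falls off the work surface, if the arm or the gripper's body presses on something with over 40 N, if the wrist force passes 120 N, or if a joint passes its speed limit or range.

### The arm

A 7-joint arm with a two-finger parallel gripper is mounted at the origin on a cart in front of the work surface, level with it; the furniture and walls round the work are solid. World frame = base frame: x ahead of the robot, y to its left, z up, the work surface at z = 0. Lengths are in mm, angles in rad, forces in N, time in s.
With the tool pointing down it reaches from about 400 to 900 mm from the base axis. Payload 5.5 kg.
Tool frame: the origin (TCP) lies between the finger pads; the fingertips stand 17 mm ahead of it and the grasp point (between the pads) lies 2 mm behind it (arm.tip_extent is the distance from the TCP to the fingertips, in mm); z points along the fingers, y is the line along which they close (so a half turn about z gives the same grasp; the last joint's range is limited). The gripper opens to 92 mm and grips with 3 to 60 N. Pads are 19 mm wide; open, the fingers measure 130 mm over their backs; the gripper's body (75 mm by 190 mm) begins 47 mm behind the grasp point.
Start: joints at [-0.852, 0.501, -0.427, 1.55, 0.221, 1.138, -0.21], TCP at [286.082, 583.658, 243.729] pointing down, gripper open.
Joint ranges: [-2.88, 2.88], [-0.31, 2.03], [-1.54, 1.56], [0.2, 2.42], [-1.41, 4.55], [0.19, 2.02], [-2.57, 2.57]. Speed limits (rad/s): [2.57, 2.57, 3.14, 3.14, 3.14, 3.14, 3.14].

### API

Orientations are given as a unit quaternion [w, x, y, z].
In Python, from cell import arm gives the robot as it stands. The module is installed in compiled form; this text tells all that it offers.
- The arm moves only by the tool arm_command, never from a script. Its argument "commands" is a list of rows, each a list of 3 entries, a list of its own where there are three numbers: the opening, from -1 (shut) to 1 (fully open), then the shift along the tool's x, y, z normalised to -1 to 1, where 1 is 500 mm, then the turn, a rotation vector about the tool's x, y, z normalised to -1 to 1, where 1 is pi rad. A call has 1 to 10 rows; each row shifts and turns the commanded pose from where the row before left it, along the tool's axes as they then stand; what a row does not reach is not made up. A row lasts 1/8 s, in which the tool goes at most 62.5 mm and 10.7 degrees, less where a joint would pass 70% of its speed; a pose out of reach is approached as far as the arm can. A call with a number of a shift or a turn outside -1 to 1 is refused whole. A call with a gripper value outside its range is refused whole. The fingers move at their own pace and stop on an object; the grip force is fixed at half the most. Time passes only in rows, so rows that do not move let the fingers close. It gives the time, the measured TCP pose, the force, the opening and the grip force at its end, in the units of the state.
- arm.state(): the state, without advancing time (a new reading comes with each control period).
- arm.snapshot(name): name is "side" or "top" or "wrist"; returns a dict with "pixels" (480x640x3 uint8, red, green, blue), "vfov" (degrees; the focal length in pixels is half the picture's height over the tangent of half this angle, whatever the lens; pixels are square), "cx", "cy" (the principal point, pixels), "k1" (the pictures are not rectified: a ray, as slopes to the right and down, at radius r is drawn at 1 + k1 r^2 times it, then the intrinsics apply), "position" and "attitude" of the camera in the world; the wrist camera has in their place "hand_eye" (4x4, takes a point from camera to tool coordinates, whose origin is the TCP and whose axes are the flange's). Camera axes: x right, y down, z forward; pixel columns grow to the right and rows downward; lengths in mm; the calibration is good to about 2 mm. A picture is of the moment at which its call begins: read the wrist's pose just before it. There is no depth.
- arm.sign_off(): hands the job in; it is judged then, once.
The state is a dict: "t": time; "joint_pos": joint angles; "joint_velocities": joint speeds; "joint_efforts": joint torques, N m; "position": TCP position; "tcp_rot": TCP orientation; "wrist_force": force on the tool from outside, world axes, zero at the start; "ft_torque": the same for the moment, N m; "width": finger opening in mm; "grip_force": force on a finger pad.
Only numpy, scipy, OpenCV 4.12 (cv2) and the standard library are available. Lean on these libraries where they do the work, as an engineer would, in place of code of your own. Each camera call takes 0.05 s, during which the arm holds its last target. There are 200 camera calls.

## Working session

There is one attempt and no reset: what is moved stays moved. The work goes in short steps, Python scripts to look and compute and a tool call to move; the robot and the scene stay as the last step left them, time stands still between calls to the robot, and variables do not carry over. Pictures are saved under pics/ and viewed, at most 10 in all, crops included, and the job is handed in when it is done.

Besides the shell and the picture viewer there is one more tool, called after "Request:" in YAML: its name, and indented under it one key for each argument. arm_command: Moves the arm, as the interface text tells. Scaled input: -1 to 1 covers 500 mm each way for a shift and pi rad each way for a turn. Its arguments: {"type":"object","properties":{"commands":{"type":"array"}},"required":["commands"]}

```bash
mkdir -p pics
python3 - <<'E'
from cell import arm
import cv2,pickle
print(arm.state())
for n in("side","top","wrist"):
    s=arm.snapshot(n); pickle.dump(s,open(f"pics/{n}0.pkl","wb")); cv2.imwrite(f"pics/{n}0.png",s["pixels"][:,:,::-1])
    print({k:v for k,v in s.items() if k!="pixels"})
a=[cv2.imread(f"pics/{n}0.png") for n in("side","top")]
E
```

```text
{'t': 0.0, 'joint_pos': array([-0.85179676,  0.50187904, -0.42678752,  1.55145442,  0.220842  ,
        1.13831195, -0.2103354 ]), 'joint_velocities': array([-3.34498943e-04, -1.73010070e-04, -2.56935820e-03,  1.13783873e-03,
        8.24642966e-05,  2.84508602e-03, -2.09046163e-04]), 'joint_efforts': array([ 6.57673045e-04, -5.66606104e+01, -5.81520349e+00, -2.79107541e+01,
       -6.84107817e-02,  3.14593292e-02,  1.94213512e-04]), 'position': array([285.87350094, 583.00692836, 242.65662202]), 'tcp_rot': array([-2.39992614e-04,  2.25915071e-01,  9.74146496e-01, -9.63576369e-04]), 'wrist_force': array([-0.35183218,  0.5357949 , -0.27458518]), 'ft_torque': array([0.02864082, 0.00100868, 0.00373712]), 'grip_force': 0.0, 'width': 91.95875361136788}
{'vfov': 49.822160396638274, 'cx': 311.74253728724, 'cy': 248.07673370071373, 'k1': -0.06827944291014183, 'position': array([  559.35479667, -1015.37085259,   691.13046258]), 'attitude': array([-0.49285521,  0.86968312, -0.02395692,  0.01308019])}
{'vfov': 50.721475909944374, 'cx': 316.0587330571456, 'cy': 243.26257122271045, 'k1': -0.1386015238510921, 'position': array([ 393.1911733 ,  -22.21626923, 1090.27615522]), 'attitude': array([ 0.07074552, -0.67630761,  0.72960793, -0.07263164])}
{'vfov': 64.32551338718518, 'cx': 314.5133035766263, 'cy': 240.17004342248347, 'k1': -0.04913239981490848, 'hand_eye': array([[-2.78526082e-04, -9.64229297e-01, -2.65069396e-01,
         7.19451174e+01],
       [ 9.99999737e-01, -9.09021595e-05, -7.20096271e-04,
         9.70690215e-01],
       [ 6.70242541e-04, -2.65069526e-01,  9.64229069e-01,
        -1.39972626e+02],
       [ 0.00000000e+00,  0.00000000e+00,  0.00000000e+00,
         1.00000000e+00]])}
```

View pics/side0.png

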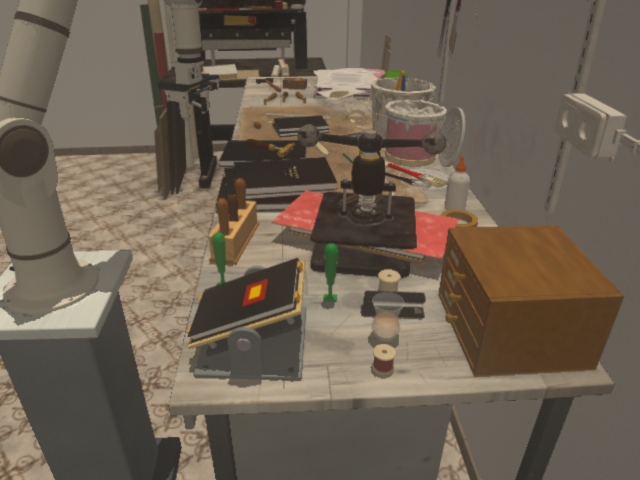

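View pics/top0.png

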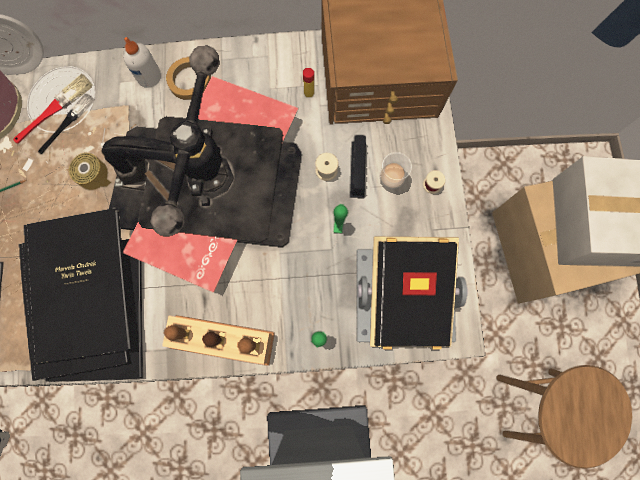

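Side view: three brown-handled tools in the rack, ends at about (240,182), (234,198), (223,203). The green ones are at (218,240) and (331,250). Top view: handle ends at (176,332), (213,338) and (250,345), with green decoys at (319,339) and (340,212). The middle tool at (213,338) looks darkest and lowest, so I'll check it in one crop.

```bash
cat > h.py <<'E'
import numpy as np,cv2,pickle
from scipy.spatial.transform import Rotation as R
def rot(q): return R.from_quat(np.r_[q[1:],q[0]])
def cam(s,st=None):
    if "position" in s: return rot(s["attitude"]).as_matrix(),np.array(s["position"])
    H=s["hand_eye"];T=rot(st["tcp_rot"]).as_matrix()
    return T@H[:3,:3],T@H[:3,3]+st["position"]
def K(s):
    f=240/np.tan(np.radians(s["vfov"]/2)); return np.array([[f,0,s["cx"]],[0,f,s["cy"]],[0,0,1]])
def ray(s,uv,st=None):
    A,p=cam(s,st); d=(np.array(uv,float)-[s["cx"],s["cy"]])/K(s)[0,0]
    q=d.copy()
    for _ in range(20): q=d/(1+s["k1"]*(q@q))
    v=A@np.r_[q,1]; return p,v/np.linalg.norm(v)
def plane(s,uv,z,st=None):
    p,v=ray(s,uv,st); return p+v*(z-p[2])/v[2]
def tri(*rs):
    M=sum(np.eye(3)-np.outer(v,v) for p,v in rs); b=sum((np.eye(3)-np.outer(v,v))@p for p,v in rs)
    x=np.linalg.solve(M,b); return x,[np.linalg.norm((np.eye(3)-np.outer(v,v))@(x-p)) for p,v in rs]
def proj(s,X,st=None):
    A,p=cam(s,st); c=A.T@(np.array(X)-p); q=c[:2]/c[2]; q=q*(1+s["k1"]*(q@q)); return q*K(s)[0,0]+[s["cx"],s["cy"]]
def mask(s,kind):
    h=cv2.cvtColor(s["pixels"],cv2.COLOR_RGB2HSV)
    lo,hi=dict(yellow=((22,150,150),(34,255,255)),wood=((12,60,140),(24,190,255)))[kind]
    return cv2.inRange(h,lo,hi)
def corners(m,near):
    n,l,st,c=cv2.connectedComponentsWithStats(m)
    i=min((i for i in range(1,n) if st[i,4]>60),key=lambda i:np.hypot(*(c[i]-near)))
    cn=cv2.findContours((l==i).astype(np.uint8),0,1)[0]; cn=max(cn,key=cv2.contourArea)
    return c[i],st[i],cv2.minAreaRect(cn),cn
def load(n): return pickle.load(open(f"pics/{n}.pkl","rb"))
E
python3 - <<'E'
from h import *
t,s=load("top0"),load("side0")
a=cv2.resize(t["pixels"][305:375,150:290],None,fx=5,fy=5)[:,:,::-1]
b=cv2.resize(s["pixels"][170:310,170:350],None,fx=3.9,fy=3.9,interpolation=2)[:,:,::-1][:240*2,:700]
a=cv2.resize(a,(560,280));b=cv2.resize(b,(400,311))
c=np.zeros((600,700,3),np.uint8);c[:280,:560]=a;c[285:285+311,:400]=b;cv2.imwrite("pics/crop1.png",c)
for n,v,near in(("top",t,(419,284)),("side",s,(255,292))):
    c,st,r,cn=corners(mask(v,"yellow"),near);print(n,"yellow",c,st,r)
c,st,r,cn=corners(mask(t,"wood"),(213,345));print(c,st,r,cv2.boxPoints(r))
for p in cv2.boxPoints(r): print(plane(t,p,72))
for uv in((176,332),(213,338),(250,345)): print(uv,plane(t,uv,136),plane(t,uv,155))
E
```

```text
top yellow [419.3480663  283.51933702] [410 279  19  10 181] ((419.0, 283.5), (9.0, 18.0), 90.0)
side yellow [254.75949367 291.49367089] [250 286  10  12  79] ((254.5, 291.4999694824219), (8.22192096710205, 12.016654014587402), 71.56504821777344)
[217.36492723 339.19666312] [ 162  315  112   51 2817] ((217.04054260253906, 339.2567138671875), (108.99652862548828, 35.34577941894531), 9.462322235107422) [[160.37837 347.72968]
 [166.1892  312.8648 ]
 [273.7027  330.78375]
 [267.8919  365.64862]]
[412.65908791 295.34427121  72.        ]
[482.01220173 281.25341297  72.        ]
[431.46451622  64.67014395  72.        ]
[363.84870855  80.48344206  72.        ]
(176, 332) [439.10490412 244.24185666 136.        ] [438.19074433 238.93657437 155.        ]
(213, 338) [423.44057066 173.98876774 136.        ] [422.83829369 170.08225107 155.        ]
(250, 345) [405.8630332  105.05192619 136.        ] [405.61073167 102.51796817 155.        ]
```

View pics/crop1.png

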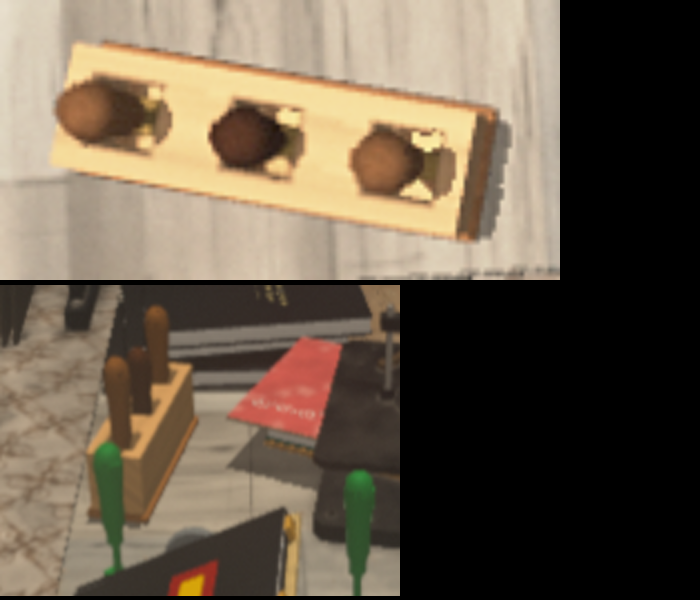

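Crop: the middle handle is clearly the darkest and the shortest, top view (213,338) and side view (234,198), so that is the dark tool. I'll hover above it.

Request:
arm_command:
  commands:
    - [1,[-0.076,-0.077,-0.005],[0,0,0]]
    - [1,[-0.076,-0.077,-0.005],[0,0,0]]
    - [1,[-0.076,-0.077,-0.005],[0,0,0]]
    - [1,[-0.076,-0.077,-0.005],[0,0,0]]
    - [1,[-0.076,-0.077,-0.005],[0,0,0]]
    - [1,[-0.076,-0.077,-0.005],[0,0,0]]
    - [1,[-0.076,-0.077,-0.005],[0,0,0]]
    - [1,[-0.076,-0.077,-0.005],[0,0,0]]

```text
t: 1.15
position: [423.7, 171.5, 263.9]
tcp_rot: [0.0, 0.226, 0.974, 0.0]
wrist_force: [0.9, 0.3, 0.4]
width: 91.7
grip_force: 0.0
```

Request:
arm_command:
  commands:
    - [1,[0,0,0],[0,0,0.055]]
    - [1,[0,0,0],[0,0,0.055]]
    - [1,[0,0,0],[0,0,0.055]]
    - [1,[0,0,0],[0,0,0.055]]
    - [1,[0,0,0],[0,0,0.055]]
    - [1,[0,0,0],[0,0,0.055]]
    - [1,[0,0,0],[0,0,0.055]]
    - [1,[0,0,0],[0,0,0.043]]
    - [1,[0,0,0],[0,0,0]]

```text
t: 2.28
position: [423.3, 173.2, 263.6]
tcp_rot: [-0.0, 0.783, 0.622, -0.0]
wrist_force: [0.2, 0.0, 0.3]
width: 91.7
grip_force: 0.0
```

Run:
```python
from h import *
from cell import arm
st=arm.state(); s=arm.snapshot("wrist"); pickle.dump((s,st),open("pics/w1.pkl","wb"))
cv2.imwrite("pics/w1.png",s["pixels"][:,:,::-1])
print(st["t"],st["joint_pos"].round(3),st["position"],rot(st["tcp_rot"]).as_matrix().round(4))
for uv in [(423,174)]: print(proj(s,[423,174,136],st))
t,sd=load("top0"),load("side0")
print("mark",tri(ray(t,(419.35,283.5)),ray(sd,(254.8,291.5))))
print("dark",tri(ray(t,(212,338)),ray(sd,(234,199))))
```

```text
2.275 [-0.286  0.107 -0.172  1.997  0.021  1.039 -0.696] [423.28059709 173.23264863 263.56090156] [[ 2.263e-01  9.741e-01 -4.000e-04]
 [ 9.741e-01 -2.263e-01 -2.000e-04]
 [-2.000e-04 -3.000e-04 -1.000e+00]]
[314.66603275 237.38277474]
mark (array([ 496.52455072, -224.68345605,  125.97617601]), [np.float64(1.0687108408700008), np.float64(1.068710840869943)])
dark (array([425.35162966, 178.06452282, 126.58427125]), [np.float64(1.5033392065586546), np.float64(1.5033392065586764)])
```

View pics/w1.png

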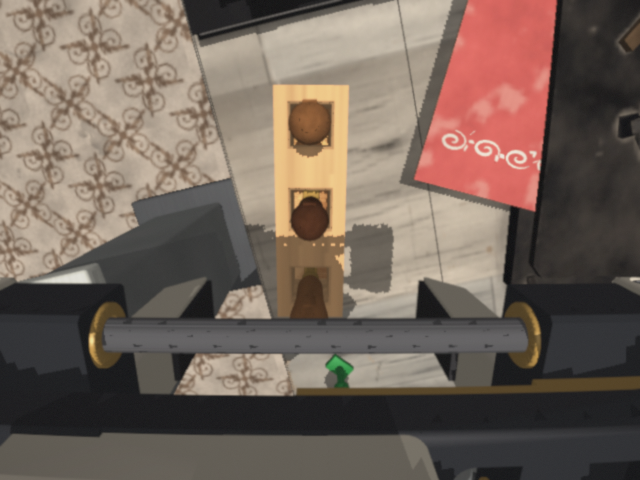

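Wrist view: the rack's far end corners are at (273,85) and (349,85). The dark handle end is at (311,220), the light ones are at (311,120) and (311,290), and a green decoy is at (340,370). Now I'll compute positions.

Run:
```python
from h import *
s,st=load("w1");t=load("top0");sd=load("side0")
A=plane(s,(273.5,85),72,st);B=plane(s,(349,85),72,st);print(A,B,np.linalg.norm(A-B))
L=plane(s,(277,210),72,st);print("left edge dir",(A-L)/np.linalg.norm(A-L))
ax=np.array([-.2263,-.974,0]);print("rack centre",(A+B)/2+104*ax)
for a,b in(((289,101),(331,153)),((289,189),(331,240))):
    print("pocket",[plane(s,p,72,st)[:2].round(1) for p in (a,(b[0],a[1]),b)])
h=cv2.cvtColor(s["pixels"],cv2.COLOR_RGB2HSV)
m=cv2.inRange(h[185:245,285:336],(0,60,0),(14,255,115))
n,l,q,c=cv2.connectedComponentsWithStats(m);i=1+np.argmax(q[1:,4]);print(q[i]+[285,185,0,0,0],c[i]+[285,185])
for uv in((310.5,217),(310.5,220),(310.5,225)):print(plane(s,uv,136,st),plane(s,uv,124,st))
print("rack top from side image")
for X in([423,174,136],[425,182,136],[422,178,136]):print(X,proj(t,X),proj(sd,X),proj(s,X,st))
```

```text
[415.52233182 290.41655322  72.        ] [475.56703578 276.42261601  72.        ] 61.65384620752161
left edge dir [0.22292857 0.97483478 0.        ]
rack centre [422.0094838  182.12358462  72.        ]
pocket [array([424.8, 275.4]), array([458.5, 267.5]), array([449.4, 226.5])]
pocket [array([407.2, 204.8]), array([442.8, 196.5]), array([432.9, 151.6])]
[ 291  197   38   45 1251] [309.72741807 219.36770584]
[423.51580534 189.37766091 136.        ] [422.80507738 186.93284851 124.        ]
[423.01268877 187.24127165 136.        ] [422.27939236 184.70062662 124.        ]
[422.16945399 183.66080497 136.        ] [421.39833236 180.95954991 124.        ]
rack top from side image
[423, 174, 136] [213.00453185 338.2366185 ] [232.06151255 196.41731702] [314.66603275 237.38277474]
[425, 182, 136] [208.75014077 337.4408728 ] [233.10192062 195.04742469] [314.8554832  226.32200262]
[422, 178, 136] [210.92300391 338.91107899] [231.7887056  195.75129075] [312.0664994 232.4812047]
```

Request:
arm_command:
  commands:
    - [1,[0.0146,-0.006,0.06],[0,0,0]]
    - [1,[0,0,0.07],[0,0,0]]
    - [1,[0,0,0.07],[0,0,0]]
    - [1,[0,0,0.06],[0,0,0]]
    - [1,[0,0,0.05],[0,0,0]]
    - [1,[0,0,0],[0,0,0]]
    - [-1,[0,0,0],[0,0,0]]
    - [-1,[0,0,0],[0,0,0]]
    - [-1,[0,0,0],[0,0,0]]
    - [-1,[0,0,0],[0,0,0]]

```text
t: 3.58
position: [422.5, 181.2, 109.2]
tcp_rot: [0.0, 0.783, 0.622, 0.0]
wrist_force: [0.6, 1.3, -0.1]
width: 56.7
grip_force: 0.0
```

Request:
arm_command:
  commands:
    - [-1,[0,0,0],[0,0,0]]
    - [-1,[0,0,0],[0,0,0]]

```text
t: 3.82
position: [422.2, 181.1, 108.8]
tcp_rot: [-0.0, 0.783, 0.622, 0.0]
wrist_force: [-0.4, 0.0, -0.4]
width: 36.4
grip_force: 0.0
```

Request:
arm_command:
  commands:
    - [-1,[0,0,0],[0,0,0]]
    - [-1,[0,0,0],[0,0,0]]
    - [-1,[0,0,0],[0,0,0]]
    - [-1,[0,0,0],[0,0,0]]

```text
t: 4.32
position: [422.2, 181.1, 108.7]
tcp_rot: [-0.0, 0.783, 0.621, -0.0]
wrist_force: [1.2, -0.6, 0.1]
width: 28.5
grip_force: 30.0
```

Run:
```python
from cell import arm
s=arm.state();print(s["width"],s["grip_force"],s["wrist_force"])
```

```text
28.466415222054888 29.99989760328276 [ 1.20494387 -0.56386356  0.07571327]
```

Request:
arm_command:
  commands:
    - [-1,[0,0,-0.03],[0,0,0]]
    - [-1,[0,0,-0.06],[0,0,0]]
    - [-1,[0,0,-0.08],[0,0,0]]
    - [-1,[0,0,-0.09],[0,0,0]]
    - [-1,[0,0,-0.08],[0,0,0]]
    - [-1,[0,0,-0.05],[0,0,0]]
    - [-1,[0,0,0],[0,0,0]]

```text
t: 5.2
position: [423.3, 181.6, 306.4]
tcp_rot: [0.001, 0.783, 0.621, 0.003]
wrist_force: [-0.4, -0.0, -1.6]
width: 28.3
grip_force: 30.0
```

Run:
```python
from h import *
from cell import arm
st=arm.state()
print(st["t"],st["position"],st["width"],st["grip_force"])
for n in("side","top","wrist"):
    s=arm.snapshot(n);pickle.dump((s,st),open(f"pics/{n}2.pkl","wb"))
    if n=="side": a=s["pixels"]
    if n=="wrist": w=s["pixels"]
s,_=load("side2");T=st["position"];p=proj(s,T-[0,0,100]).astype(int);print(p)
q=np.clip(p,75,None);c=a[q[1]-75:q[1]+75,q[0]-60:q[0]+60]
o=np.zeros((480,760,3),np.uint8);c=cv2.resize(c,(384,480),interpolation=2);o[:,:384]=c
t=load("top0")["pixels"][215:365,350:480];o[:430,386:758]=cv2.resize(t,(372,430),interpolation=2);cv2.imwrite("pics/c2.png",o[:,:,::-1])
```

```text
5.2 [423.30631786 181.63526425 306.38168183] 28.274689427302487 29.999856533916187
[230 169]
```

View pics/c2.png

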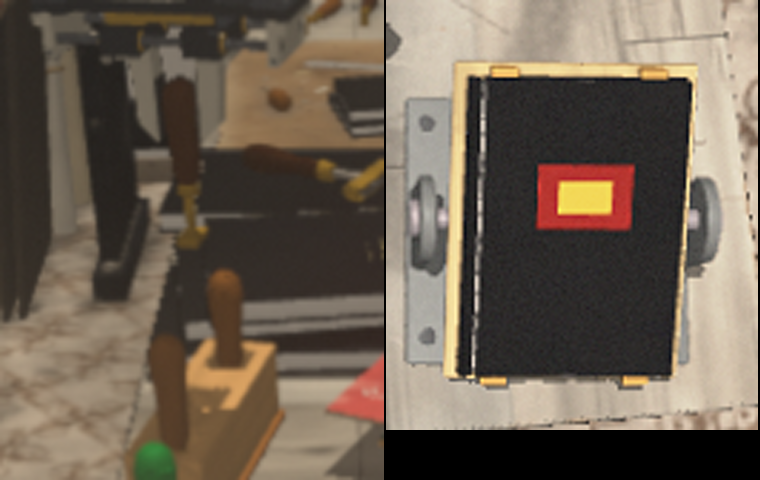

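The tool is held. In the side view the stamp is at pixel (230,168), and a straight-hanging tool predicts (230,169), so there is no swing in x. Next I'll fly towards the book, offset in -y so the wrist camera sees the cover.

Request:
arm_command:
  commands:
    - [-1,[-0.038,0.0135,-0.002],[0,0,0]]
    - [-1,[-0.076,0.027,-0.004],[0,0,0]]
    - [-1,[-0.095,0.034,-0.005],[0,0,0]]
    - [-1,[-0.095,0.034,-0.005],[0,0,0]]
    - [-1,[-0.095,0.034,-0.005],[0,0,0]]
    - [-1,[-0.095,0.034,-0.005],[0,0,0]]
    - [-1,[-0.095,0.034,-0.005],[0,0,0]]
    - [-1,[-0.095,0.034,-0.005],[0,0,0]]
    - [-1,[-0.095,0.034,-0.005],[0,0,0]]
    - [-1,[-0.095,0.034,-0.005],[0,0,0]]

```text
t: 6.6
position: [474.3, -281.1, 324.9]
tcp_rot: [-0.001, 0.783, 0.622, -0.001]
wrist_force: [1.4, 0.8, -2.9]
width: 28.3
grip_force: 30.0
```

Request:
arm_command:
  commands:
    - [-1,[-0.048,0.017,-0.002],[0,0,0]]
    - [-1,[-0.029,0.01,-0.002],[0,0,0]]
    - [-1,[0,0,0],[0,0,0]]
    - [-1,[0,0,0],[0,0,0]]

```text
t: 7.1
position: [479.5, -318.8, 328.1]
tcp_rot: [-0.001, 0.783, 0.622, 0.0]
wrist_force: [0.9, -0.2, -1.1]
width: 28.2
grip_force: 30.0
```

Run:
```python
from h import *
from cell import arm
st=arm.state()
print(st["t"],st["position"],st["tcp_rot"],st["joint_pos"].round(2),st["width"])
for n in("side","top","wrist"):
    s=arm.snapshot(n);pickle.dump((s,st),open(f"pics/{n}3.pkl","wb"))
cv2.imwrite("pics/w3.png",s["pixels"][:,:,::-1])
print(proj(s,[496.5,-224.7,126],st))
```

```text
7.1 [ 479.50584717 -318.82822545  328.14059335] [-8.35383548e-04  7.82893105e-01  6.22155658e-01  1.56084187e-04] [ 0.31  0.27  0.28  1.66 -0.08  1.23  0.38] 28.249462960388637
[309.87974946 107.73660684]
```

View pics/w3.png

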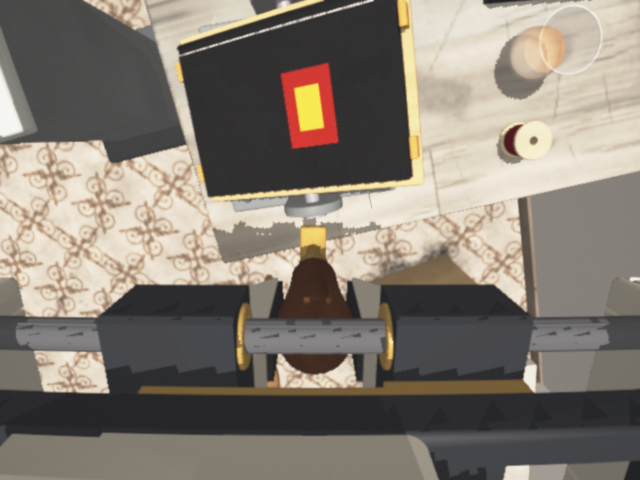

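Wrist view: yellow rectangle at (310,106), stamp end at (313,238), handle at (315,315), cover corners near (208,196), (411,179) and (180,45). Next I'll extract corners in all the views and fit position, yaw and tilt of the cover.

Run:
```python
from h import *
def quad(s,seed,hi=62,n=4):
    v=cv2.cvtColor(s["pixels"],cv2.COLOR_RGB2HSV)
    m=cv2.inRange(v,(0,0,0),(180,255,hi))
    nn,l,q,c=cv2.connectedComponentsWithStats(m)
    i=l[seed[1],seed[0]]
    if i==0:print("seed v",v[seed[1],seed[0]])
    cn=max(cv2.findContours((l==i).astype(np.uint8),0,1)[0],key=cv2.contourArea);h=cv2.convexHull(cn)
    for e in np.arange(.01,.08,.005):
        a=cv2.approxPolyDP(h,e*cv2.arcLength(h,True),True)
        if len(a)<=n:break
    return q[i],a[:,0].tolist()
w,st=load("w3") if 0 else load("wrist3")
for hi in(45,60,75):
    print(hi,"wrist",quad(w,(250,150),hi,5)); print("top",quad(load("top0"),(400,320),hi)); print("side",quad(load("side0"),(230,310),hi,5))
for n,s,near in(("w",w,(310,106)),("t",load("top0"),(419,284)),("s",load("side0"),(255,292))):
    c,_,r,cn=corners(mask(s,"yellow"),near);print(n,c,r[1:],cv2.boxPoints(r).round(1).tolist())
    h=cv2.cvtColor(s["pixels"],cv2.COLOR_RGB2HSV);m=cv2.inRange(h,(0,150,90),(8,255,255))|cv2.inRange(h,(172,150,90),(180,255,255))|mask(s,"yellow")
    c,q,r,cn=corners(m,near);print("  red",c,q,cv2.boxPoints(r).round(1).tolist())
b=load("side0")["pixels"][250:385,180:315];cv2.imwrite("pics/c3.png",cv2.resize(b,(594,594),interpolation=2)[:,:,::-1])
```

```text
seed v [ 0 10 49]
45 wrist (array([     0,      0,    640,    480, 286313], dtype=int32), [[639, 0], [624, 479], [0, 479], [0, 0]])
top (array([ 382,  242,   75,  104, 5064], dtype=int32), [[454, 242], [448, 345], [382, 345], [385, 242]])
seed v [16 52 54]
side (array([     0,      0,    640,    480, 302822], dtype=int32), [[639, 0], [639, 479], [0, 479], [0, 0]])
60 wrist (array([  180,     0,   231,   196, 30432], dtype=int32), [[394, 0], [410, 175], [209, 195], [180, 58]])
top (array([ 381,  242,   76,  104, 6405], dtype=int32), [[454, 242], [449, 345], [381, 345], [385, 242]])
side (array([ 189,  259,  108,   77, 3444], dtype=int32), [[296, 259], [291, 302], [189, 335], [206, 292]])
75 wrist (array([  180,     0,   232,   196, 30732], dtype=int32), [[395, 0], [411, 175], [209, 195], [180, 57]])
top (array([ 375,  242,   82,  105, 6936], dtype=int32), [[454, 242], [449, 345], [376, 345], [379, 242]])
side (array([ 188,  259,  110,   77, 3695], dtype=int32), [[297, 259], [290, 303], [188, 335], [205, 290]])
w [308.76984127 107.02083333] ((43.84062194824219, 23.334524154663086), 81.
[... 338 characters left out ...]
90.8999938964844, 149.3000030517578]]
t [419.3480663  283.51933702] ((9.0, 18.0), 90.0) [[410.0, 279.0], [428.0, 279.0], [428.0, 288.0], [410.0, 288.0]]
  red [419.26352288 282.89181692] [402 272  35  23 721] [[402.0, 272.0], [436.0, 272.0], [436.0, 294.0], [402.0, 294.0]]
s [254.75949367 291.49367089] ((8.22192096710205, 12.016654014587402), 71.56504821777344) [[247.5, 289.5], [258.8999938964844, 285.70001220703125], [261.5, 293.5], [250.10000610351562, 297.29998779296875]]
  red [255.20357143 292.32857143] [242 279  26  27 280] [[236.39999389648438, 288.20001220703125], [266.70001220703125, 278.1000061035156], [272.6000061035156, 295.79998779296875], [242.3000030517578, 305.8999938964844]]
```

View pics/c3.png

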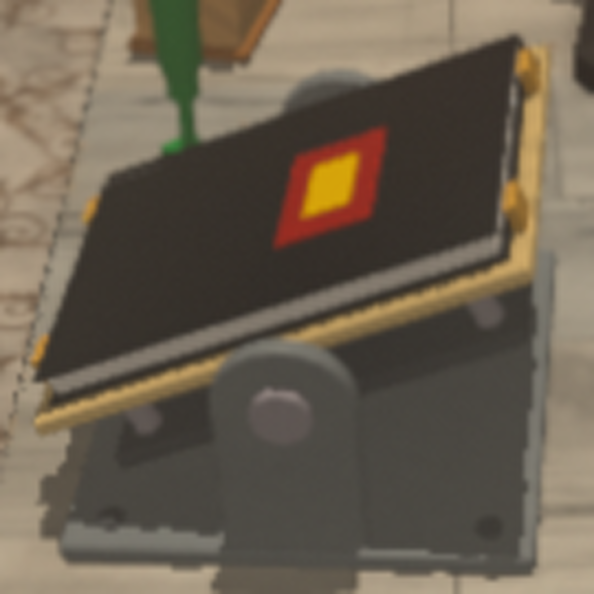

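Side crop: cover corners at (298,258), (294,303), (189,336) and (205,290), label corners also readable. I'll fit the pose from these corners.

```bash
cat > fit.py <<'E'
from h import *
from scipy.optimize import least_squares
w,st=load("wrist3");t=load("top0");sd=load("side0")
C=dict(a=(105,75.5),b=(105,-75.5),c=(-105,-75.5),d=(-105,75.5))
obs=[(t,None,1,"C",dict(b=(457.3,242.9),c=(449.9,346.5),d=(375.2,345.5),a=(378.7,241.9))),
(sd,None,1,"C",dict(a=(298.2,258.4),b=(294.1,303.4),c=(188.6,336.4),d=(205,289.8))),
(w,st,.6,"C",dict(c=(208.5,195.5),b=(411,178.5),d=(180,46))),
(w,st,1,"L",dict(d=(281,73),a=(327.5,63),b=(339,142.5),c=(292.5,149))),
(sd,None,1,"L",dict(a=(267.7,279.1),b=(264.3,298.9),c=(242.3,306.4),d=(248.2,286.4))),
(t,None,1,"L",dict(a=(402,272),b=(437,272),c=(437,295),d=(402,295)))]
def Rb(p): return R.from_euler("ZY",[p[3],-p[4]]).as_matrix()
def res(p,ret=False):
    o=[]
    for s,q,wt,k,d in obs:
        for n,uv in d.items():
            X=np.array([*C[n],16.]) if k=="C" else np.array([p[5]+np.sign(C[n][0])*22,p[6]+np.sign(C[n][1])*32,18.])
            o.append(wt*(proj(s,p[:3]+Rb(p)@X,q)-uv))
    return np.array(o) if ret else np.concatenate(o)
if __name__=="__main__":
    f=least_squares(res,[495,-225,110,0,.25,0,0],loss="soft_l1",x_scale=[10,10,10,.1,.1,10,10]);p=f.x
    print(p.round(3));print(res(p,1).round(1).tolist())
    M=p[:3]+Rb(p)@[p[5],p[6],18];print("mark",M,"n",Rb(p)[:,2])
    np.save("book.npy",p)
    for nm,s,q,uv in(("w",w,st,(309.2,106.5)),("t",t,None,(419.3,283.3)),("s",sd,None,(254.9,291.9))):print(nm,proj(s,M,q),uv)
E
python3 fit.py
```

```text
[ 4.82404e+02 -2.17840e+02  9.71730e+01 -8.60000e-02  3.99000e-01
  2.34820e+01 -5.38500e+00]
[[-0.1, 0.0], [0.0, -0.6], [-0.3, 0.4], [-0.1, 0.3], [-0.1, -1.4], [-0.8, -0.1], [-0.4, 0.6], [0.3, -0.9], [0.6, 1.2], [1.0, 0.9], [-1.4, -1.3], [0.6, 0.8], [1.1, 0.1], [-0.4, -0.3], [0.5, -0.6], [0.1, 0.4], [-0.1, 0.5], [0.3, 0.1], [-0.8, -0.0], [1.1, 1.1], [-0.9, 1.3], [-2.3, 0.2], [0.1, 0.1]]
mark [ 496.54288218 -224.46720142  122.87448073] n [-0.38659596  0.03342467  0.92164329]
w [309.91472054 107.70784719] (309.2, 106.5)
t [419.0522516  284.23998631] (419.3, 283.3)
s [255.4762715  292.68070646] (254.9, 291.9)
```

```bash
python3 - <<'E'
from h import *
s,st=load("wrist3")
h=cv2.cvtColor(s["pixels"],cv2.COLOR_RGB2HSV)[215:275,290:340]
m=cv2.inRange(h,(15,120,100),(32,255,255))
for y in range(0,60,4): x=np.where(m[y])[0]; print(y+215,(x.min()+290,x.max()+290,len(x)) if len(x) else None)
T=rot(st["tcp_rot"]).as_matrix()
def P(v): return proj(s,st["position"]+T@np.array(v,float),st).round(1).tolist()
for x in(0,15):
  for y in(-8,8): print(x,y,P([x,y,100]),P([x,y,92]))
print("handle end",P([0,0,-28]),"shoulder z53",P([0,0,53]),P([5,0,53]))
E
python3 - <<'E'
import cv2
i=cv2.imread("pics/w3.png")[205:385,250:380];cv2.imwrite("pics/c4.png",cv2.resize(i,(433,600),interpolation=2))
E
```

```text
215 None
219 None
223 None
227 (np.int64(301), np.int64(325), 25)
231 (np.int64(300), np.int64(325), 26)
235 (np.int64(300), np.int64(325), 26)
239 (np.int64(300), np.int64(325), 26)
243 (np.int64(300), np.int64(324), 25)
247 (np.int64(301), np.int64(324), 24)
251 (np.int64(301), np.int64(324), 23)
255 (np.int64(301), np.int64(324), 24)
259 (np.int64(301), np.int64(301), 1)
263 None
267 None
271 None
0 -8 [303.1, 249.3] [302.7, 252.9]
0 8 [327.5, 249.3] [327.9, 252.9]
15 -8 [302.9, 227.1] [302.5, 230.0]
15 8 [327.7, 227.1] [328.1, 230.0]
handle end [315.8, 359.7] shoulder z53 [315.4, 274.5] [315.4, 265.8]
```

View pics/c4.png

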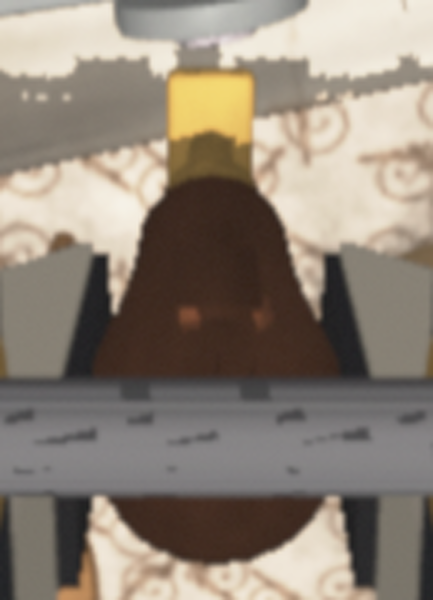

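```bash
cat > go.py <<'E'
from fit import *
from cell import arm
def plan(clear,M,p,off=(0.5,-1,100)):
    B=Rb(p);Rt=np.c_[B[:,1],B[:,0],-B[:,2]]
    tgt=M+clear*B[:,2]-Rt@np.array(off,float)
    s=arm.state();T=rot(s["tcp_rot"]).as_matrix()
    print("t",s["t"],"pos",s["position"].round(1),"tgt",tgt.round(1),"F.n",(s["wrist_force"]@B[:,2]).round(2),"width",s["width"].round(1))
    print("shift tool /500",(T.T@(tgt-s["position"])/500).round(4),"rotvec/pi",(R.from_matrix(T.T@Rt).as_rotvec()/np.pi).round(4))
    sp=s["position"]+T@np.array(off);print("stamp-mark in book",(B.T@(sp-M)).round(2))
E
python3 -c "
from go import *
p=np.load('book.npy');plan(60,np.array([496.5,-224.5,123.2]),p)"
```

```text
Traceback (most recent call last):
  File "go.py", line 7, in plan
    print("t",s["t"],"pos",s["position"].round(1),"tgt",tgt.round(1),"F.n",(s["wrist_force"]@B[:,2]).round(2),"width",s["width"].round(1))
                                                                                                                      ^^^^^^^^^^^^^^^^
AttributeError: 'float' object has no attribute 'round'
```

```bash
sed -i 's/s\["width"\].round(1)/s["width"]/' go.py; python3 -c "
from go import *
p=np.load('book.npy');plan(60,np.array([496.5,-224.5,123.2]),p)"
```

```text
t 7.25 pos [ 479.7 -319.2  328.8] tgt [ 435.5 -219.7  271.1] F.n -1.97 width 28.15532166905851
shift tool /500 [ 0.1738 -0.1309  0.1156] rotvec/pi [-0.1266  0.0088 -0.0444]
stamp-mark in book [ 32.18 -95.09 101.  ]
```

Request:
arm_command:
  commands:
    - [-1,[0.0348,-0.0262,0.0231],[0,0,0]]
    - [-1,[0.0348,-0.0262,0.0231],[0,0,0]]
    - [-1,[0.0348,-0.0262,0.0231],[0,0,0]]
    - [-1,[0.0348,-0.0262,0.0231],[0,0,0]]
    - [-1,[0.0348,-0.0262,0.0231],[0,0,0]]
    - [-1,[0,0,0],[-0.0317,0.0022,-0.0111]]
    - [-1,[0,0,0],[-0.0317,0.0022,-0.0111]]
    - [-1,[0,0,0],[-0.0317,0.0022,-0.0111]]
    - [-1,[0,0,0],[-0.0317,0.0022,-0.0111]]
    - [-1,[0,0,0],[0,0,0]]

```text
t: 8.5
position: [433.5, -220.1, 270.6]
tcp_rot: [0.146, 0.724, 0.661, 0.134]
wrist_force: [0.7, -0.2, -0.6]
width: 28.3
grip_force: 30.0
```

Request:
arm_command:
  commands:
    - [-1,[0,0,0],[0,0,0]]
    - [-1,[0,0,0],[0,0,0]]

```text
t: 8.75
position: [436.3, -220.8, 271.4]
tcp_rot: [0.146, 0.723, 0.662, 0.133]
wrist_force: [-0.3, -0.6, -1.4]
width: 28.0
grip_force: 30.0
```

Run:
```python
from go import *
M=np.array([496.5,-224.5,123.2]);p=np.load('book.npy');plan(60,M,p)
st=arm.state()
for n in("side","wrist"):
    s=arm.snapshot(n);pickle.dump((s,st),open(f"pics/{n}4.pkl","wb"))
    if n=="side":a=s
T=rot(st["tcp_rot"]).as_matrix();f=lambda v:st["position"]+T@np.array(v,float)
B=Rb(p)
print("side: stamp",proj(a,f([.5,-1,100])),"hend",proj(a,f([0,-1,-28])),"mark",proj(a,M))
print("wrist: stamp",proj(s,f([.5,-1,100]),st),"mark",proj(s,M,st))
o=np.zeros((480,800,3),np.uint8);q=proj(a,f([.5,-1,80])).astype(int);print("crop org",q-[50,60])
o[:,:400]=cv2.resize(a["pixels"][q[1]-60:q[1]+60,q[0]-50:q[0]+50],(400,480),interpolation=2)
o[:,400:]=cv2.resize(s["pixels"][60:300,220:420],(400,480),interpolation=2)
cv2.imwrite("pics/c5.png",o[:,:,::-1])
```

```text
t 8.75 pos [ 436.3 -220.8  271.4] tgt [ 435.5 -219.7  271.1] F.n -1.18 width 28.00672265653046
shift tool /500 [ 0.002 -0.002 -0.   ] rotvec/pi [ 0.      0.0004 -0.0002]
stamp-mark in book [ 0.99 -1.13 59.99]
side: stamp [241.35505699 267.75977542] hend [207.51336078 209.32451194] mark [255.44260703 292.55041635]
wrist: stamp [314.09413398 248.56099831] mark [312.97356272 225.7924988 ]
crop org [186 199]
```

View pics/c5.png

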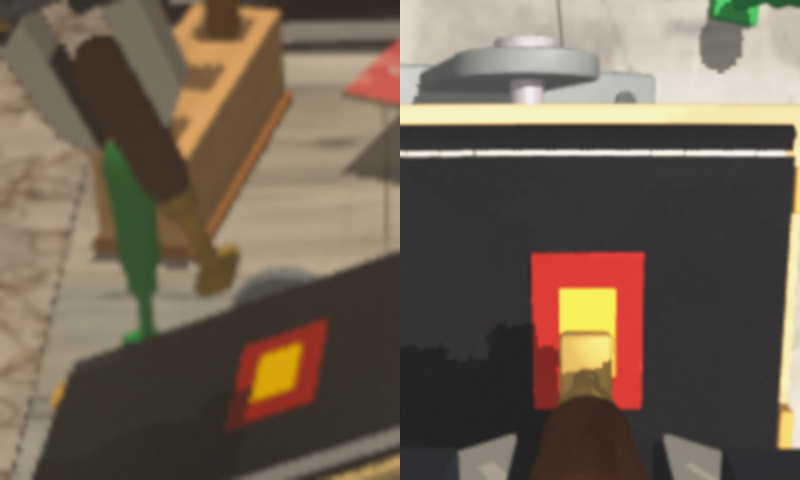

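Side: stamp face at (240.5,268), as predicted (241,268). Wrist: the mark is where predicted (313,226), and the stamp is aligned with the rectangle to about 1 mm. Now I'll descend most of the way.

Request:
arm_command:
  commands:
    - [-1,[0.002,0,0.02],[0,0,0]]
    - [-1,[0,0,0.03],[0,0,0]]
    - [-1,[0,0,0.03],[0,0,0]]
    - [-1,[0,0,0.02],[0,0,0]]
    - [-1,[0,0,0],[0,0,0]]
    - [-1,[0,0,0],[0,0,0]]

```text
t: 9.6
position: [454.8, -221.9, 225.0]
tcp_rot: [0.146, 0.723, 0.662, 0.134]
wrist_force: [-0.2, -0.2, -1.4]
width: 28.0
grip_force: 30.0
```

Request:
arm_command:
  commands:
    - [-1,[0,0,0.008],[0,0,0]]
    - [-1,[0,0,0.006],[0,0,0]]
    - [-1,[0,0,0],[0,0,0]]
    - [-1,[0,0,0],[0,0,0]]
    - [-1,[0,0,0],[0,0,0]]

```text
t: 10.22
position: [457.6, -222.1, 218.7]
tcp_rot: [0.147, 0.723, 0.662, 0.134]
wrist_force: [-2.2, 0.5, 1.2]
width: 27.9
grip_force: 30.0
```

```bash
python3 -c "
from go import *
M=np.array([496.5,-224.5,123.2]);p=np.load('book.npy');plan(0,M,p)"
```

```text
t 10.225 pos [ 457.6 -222.1  218.7] tgt [ 458.7 -221.7  215.8] F.n 1.96 width 27.90439170593125
shift tool /500 [ 0.0008 -0.0004  0.0063] rotvec/pi [ 0.0003  0.0005 -0.0005]
stamp-mark in book [ 0.28 -0.56  3.15]
```

Contact is made at about 3 N over the tool's weight baseline (-1.2 N). I'll press in small steps towards about 8 N.

Request:
arm_command:
  commands:
    - [-1,[0,0,0.003],[0,0,0]]
    - [-1,[0,0,0.003],[0,0,0]]
    - [-1,[0,0,0.002],[0,0,0]]
    - [-1,[0,0,0],[0,0,0]]
    - [-1,[0,0,0],[0,0,0]]
    - [-1,[0,0,0],[0,0,0]]

```text
t: 10.98
position: [459.1, -222.1, 214.9]
tcp_rot: [0.147, 0.723, 0.662, 0.134]
wrist_force: [-2.1, -0.1, 3.7]
width: 28.0
grip_force: 30.0
```

```bash
python3 -c "
from go import *
M=np.array([496.5,-224.5,123.2]);p=np.load('book.npy');plan(-8,M,p)"
```

```text
t 10.975 pos [ 459.1 -222.1  214.9] tgt [ 461.8 -222.   208.4] F.n 4.23 width 27.999326535269674
shift tool /500 [ 0.0008 -0.0002  0.0141] rotvec/pi [ 0.0003  0.0005 -0.0005]
stamp-mark in book [ 0.16 -0.52 -0.97]
```

Request:
arm_command:
  commands:
    - [-1,[0,0,0.003],[0,0,0]]
    - [-1,[0,0,0.003],[0,0,0]]
    - [-1,[0,0,0.002],[0,0,0]]
    - [-1,[0,0,0],[0,0,0]]
    - [-1,[0,0,0],[0,0,0]]
    - [-1,[0,0,0],[0,0,0]]

```text
t: 11.72
position: [460.7, -222.4, 211.3]
tcp_rot: [0.147, 0.723, 0.662, 0.134]
wrist_force: [-3.8, 0.5, 7.4]
width: 27.7
grip_force: 30.0
```

Run:
```python
from go import *
M=np.array([496.5,-224.5,123.2]);p=np.load('book.npy');plan(-8,M,p)
F=[]
st=arm.state()
for n in("side","wrist","top"):
    s=arm.snapshot(n);pickle.dump((s,st),open(f"pics/{n}5.pkl","wb"));F.append(arm.state()["wrist_force"]@Rb(p)[:,2])
    if n=="side":a=s
    if n=="wrist":w=s
print(F)
o=np.zeros((480,800,3),np.uint8);q=proj(a,M).astype(int);print(q-[50,75])
o[:,:400]=cv2.resize(a["pixels"][q[1]-75:q[1]+45,q[0]-50:q[0]+50],(400,480),interpolation=2)
o[:,400:]=cv2.resize(w["pixels"][100:340,220:420],(400,480),interpolation=2)
cv2.imwrite("pics/c6.png",o[:,:,::-1])
```

```text
t 11.725 pos [ 460.7 -222.4  211.3] tgt [ 461.8 -222.   208.4] F.n 8.3 width 27.729188657631827
shift tool /500 [ 0.0009 -0.0003  0.0061] rotvec/pi [ 0.0003  0.0005 -0.0006]
stamp-mark in book [ 0.23 -0.6  -4.95]
[np.float64(6.077251525912236), np.float64(6.976182379653379), np.float64(7.49197599724605)]
[205 217]
```

View pics/c6.png

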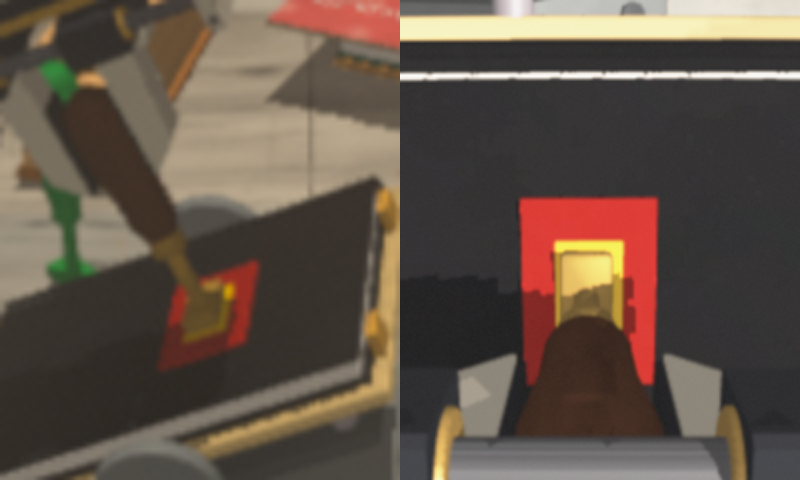

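The stamp sits flat inside the yellow rectangle, about 1 mm off-centre with even margins. Force is about 8 N and the board has sunk about 8 mm, so I'm handing in.

```bash
python3 -c "
from cell import arm
print(arm.sign_off())"
```

```text
the job is handed in; nothing more can be done
None
```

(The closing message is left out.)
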